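# Show the celadon test tile to the copy camera

## Task

Take the pale green celadon test tile out of the row on the kiln shelf, gripping it by its bare clay top end, and show its glazed face to the camera on the column: square to the lens, the right way up in the picture, in the middle of the view and about 20 cm in front of the lens. Finish while still holding it there, quite still, for the photograph; do not bump the camera or its stand, and leave the other tiles and the beaker standing where they are.

Things in the scene. Friction and masses are not known exactly. Their poses are not given: they have to be found in the camera images.
- celadon_mid (a point): Middle of the pale green (celadon) test tile, loose, 0.10 to 0.17 kg, an upside-down T: upright plate 8 mm thick, 55 mm wide, top 100 mm above the underside; foot 46 mm deep, 8 mm thick. Point: centre of the plate, 50 mm above the underside. Axes: x square out of the glazed face, y along the width, z to the top end. Starts at any place in the row, glazed side roughly away from the robot.
- celadon_top (a point): Middle of the celadon tile's bare top end, 84 mm above its underside (34 mm above the middle); same axes. Both faces are bare buff clay from 65 to 100 mm up, with a small dark hang hole: grip here, across the 8 mm. From 12 to 65 mm the front is glazed green, darker above where it was dipped twice, and so is the front half of the foot; the back is bare.
- kiln_shelf: Pale kiln shelf, 170 x 370 mm, 15 mm thick, fixed, lying on the bench. Origin: centre of its underside. The four tiles stand in a row along its y axis, about 85 mm apart, each turned a little.
- tenmoku_mid (a point): Bystander test tile of the same shape as the celadon one (100 mm tall, 55 mm wide, foot 46 mm deep), loose, 0.13 kg. Point: half-way up, 50 mm above its underside, x out of its glazed face, z up. Its glaze is dark brown.
- cobalt_mid (a point): Bystander test tile of the same shape as the celadon one (100 mm tall, 55 mm wide, foot 46 mm deep), loose, 0.13 kg. Point: half-way up, 50 mm above its underside, x out of its glazed face, z up. Its glaze is dark blue.
- shino_mid (a point): Bystander test tile of the same shape as the celadon one (100 mm tall, 55 mm wide, foot 46 mm deep), loose, 0.13 kg. Point: half-way up, 50 mm above its underside, x out of its glazed face, z up. Its glaze is white.
- beaker_mid (a point): Salmon-pink unglazed clay beaker, 74 mm across, 85 mm tall, open above, loose; a bystander standing on the bench. Point: on its axis, half-way up.
- stand_front (a point): Middle of the front edge of the camera stand's foot, on its top (18 mm up). Fixed stand: dark steel foot 200 x 220 mm; square column 32 mm wide, 508 mm tall, its axis 120 mm from this point along +x. A black camera (body 125 mm wide, 80 mm high, 60 to 100 mm behind the lens front) is clamped to the column at a height that varies, looking to -x. Touch neither.
- lens (a point): Middle of the front glass of the lens (round black barrel, 62 mm across). Axes: x is the line of sight out of the lens, 0.42 rad (24 degrees) below level; z is up in the picture, y level. Shown rightly, the tile's middle lies on this x axis about 200 mm out, its own x axis points straight back at the lens and its z axis lies along this z (its top end leans away from the camera).
Things that resemble listed ones, but are neither listed nor needed, are in the scene too. What is shaped like the part that bears celadon_mid but orange or yellow is not meant.

How it is judged:
By the outcome, as a careful person would: the job done as asked, in the order asked, and still so for the second after the job is handed in, while the arm keeps its last pose, push and grip.
It also fails if it takes over 35 s, if anything falls off the work surface, if the arm or the gripper's body presses on something with over 40 N, if the wrist force passes 120 N, or if a joint passes its speed limit or range.

## Robot

A 6-joint arm with a two-finger parallel gripper is mounted at the origin on the work surface. World frame = base frame: x ahead of the robot, y to its left, z up, the work surface at z = 0. Lengths are in m, angles in rad, forces in N, time in s.
With the tool pointing down it reaches from about 0.3 to 0.85 m from the base axis. Payload 4.2 kg.
Tool frame: the origin (TCP) lies between the finger pads; the fingertips stand 8 mm ahead of it and the grasp point (between the pads) lies 11 mm behind it; z points along the fingers, y is the line along which they close (so a half turn about z gives the same grasp; the last joint's range is limited). The gripper opens to 91 mm and grips with 3 to 60 N. Pads are 32 mm wide; open, the fingers measure 118 mm over their backs; the gripper's body (76 mm by 178 mm) begins 60 mm behind the grasp point.
Start: joints at [1.325, 0.32, 1.565, -0, 1.257, -0.02], TCP at [0.129, 0.56, 0.222] pointing down, gripper open.
Joint ranges: [-3.11, 3.11], [-0.84, 2.01], [0.21, 2.61], [-1.34, 4.49], [0.05, 2.63], [-2.56, 2.56]. Speed limits (rad/s): [2.57, 2.57, 3.14, 3.14, 3.14, 3.14].

## Interface

Orientations are given as a unit quaternion [x, y, z, w].
In Python, from bench import r gives the robot as it stands.
- The arm moves only by the shell command python3 -m inch 'ROWS' [OPENING] [FORCE]. ROWS is JSON, a list of rows, each an object with "travel": the shift along the world's x, y, z in m, a list of three; "rotation": the turn, a rotation vector about the world's x, y, z in rad, a list of three. In form: [{"travel": [dx, dy, dz], "rotation": [rx, ry, rz]}, ...]. A call has 1 to 20 rows; each row shifts and turns the commanded pose from where the row before left it; what a row does not reach is not made up. A row lasts 1/10 s, in which the tool goes at most 50 mm and 8.59 degrees, less where a joint would pass 70% of its speed; a pose out of reach is approached as far as the arm can. A call is refused whole if a number of a shift passes 0.05 or a number of a turn 0.15, either way. A call with a gripper value outside its range is refused whole. OPENING is the closure, from 0 (fully open) to 1 (shut), set as the call begins (- or left out, the last holds). The fingers move at their own pace and stop on an object; FORCE is the grip in N (left out, the last holds). Time passes only in rows, so rows that do not move let the fingers close. It gives the time, the measured TCP pose, the force, the opening and the grip force at its end, in the units of the state.
- r.read_state(): the state, without advancing time (a new reading comes with each control period).
- r.get_image(name): name is "scene" or "top" or "wrist"; returns a dict with "image" (384x512x3 uint8, red, green, blue), "intrinsics" (3x3 intrinsics, pixels), "rvec" (rotation vector, rad) and "tvec" (3), from world to camera coordinates, as OpenCV has them. Camera axes: x right, y down, z forward; pixel columns grow to the right and rows downward; lengths in m; the calibration is good to about 2 mm. A picture is of the moment at which its call begins. There is no depth.
- r.sign_off(): hands the job in; it is judged then, once.
Trained networks look in the newest picture that a camera, given by its name, has taken for a name from the list of things; names that differ only in an ending like _2 or _b are one class to them, and where a whole thing is asked for, a point or a joint stands for the part that bears it (a point fixed in the world has none). Each returns a list of dicts, best first, with "p" (0 to 1); they miss things now and then, are a little off and sometimes report something else, mostly with a low value. They report only what shows in the picture. A call takes as long as a camera call. They do not tell look-alikes from the thing itself.
- r.masks_of(query, camera): "pixels" (384x512 bool, what is visible of it) and "position" ([row, column] as shares, 0 to 1, of the picture: columns of its width, rows of its height, amid what is visible of it).
- r.pinpoint(query, camera): "position" ([row, column] as shares, 0 to 1, of the picture: columns of its width, rows of its height: a listed point, or the origin of a listed thing).
The state is a dict: "time": time; "joint_positions": joint angles; "qvel": joint speeds; "tau": joint torques, N m; "tcp_pos": TCP position; "eef_rot": TCP orientation; "wrist_force": force on the tool from outside, world axes, zero at the start; "torque": the same for the moment, N m; "grip_width": finger opening in m; "grasp_force": force on a finger pad.
Only numpy, scipy, OpenCV 4.12 (cv2) and the standard library are available. Lean on these libraries where they do the work, as an engineer would, in place of code of your own. Each camera call takes 0.05 s, during which the arm holds its last target. There are 200 camera calls.

## Working session

There is one attempt and no reset: what is moved stays moved. The work goes in short steps, Python scripts to look and compute and a shell command to move; the robot and the scene stay as the last step left them, time stands still between calls to the robot, and variables do not carry over. Pictures are saved under pics/ and viewed, at most 10 in all, crops included, and the job is handed in when it is done.

```bash
mkdir -p pics; ls; cat > h.py <<'E'
import numpy as np, cv2
from scipy.spatial.transform import Rotation as R
from scipy.optimize import least_squares
from bench import r
def cam(n,save=None):
    d=r.get_image(n)
    if save: cv2.imwrite(save,d["image"][:,:,::-1])
    d["R"]=cv2.Rodrigues(np.array(d["rvec"],float))[0]; d["t"]=np.array(d["tvec"],float).ravel(); d["K"]=np.array(d["intrinsics"],float)
    return d
def px(d,P):
    q=np.atleast_2d(P)@d["R"].T+d["t"]; q=q@d["K"].T; return q[:,:2]/q[:,2:]
def ray(d,uv):
    v=d["R"].T@np.linalg.inv(d["K"])@np.array([uv[0],uv[1],1.]); return -d["R"].T@d["t"], v/np.linalg.norm(v)
def atz(d,uv,z):
    c,v=ray(d,uv); return c+v*(z-c[2])/v[2]
def tri(obs):
    A=np.zeros((3,3));b=np.zeros(3)
    for d,uv in obs:
        c,v=ray(d,uv);M=np.eye(3)-np.outer(v,v);A+=M;b+=M@c
    P=np.linalg.solve(A,b); return P,[np.linalg.norm(px(d,P)[0]-uv).round(1) for d,uv in obs]
def uv(o): return np.array([o["position"][1]*512,o["position"][0]*384])
E
python3 - <<'E'
from h import *
s=r.read_state(); print(s["time"],s["tcp_pos"],s["eef_rot"])
ims=[]
for n in("scene","top"):
    d=cam(n); ims.append(d["image"]); print(n,"cam at",(-d["R"].T@d["t"]).round(3))
    for q in("celadon_mid","celadon_top","tenmoku_mid","cobalt_mid","shino_mid","kiln_shelf","beaker_mid","stand_front","lens"):
        print(q,[(round(o["p"],2),uv(o).round(0).tolist()) for o in r.pinpoint(q,n)[:3]])
a=np.vstack(ims)[:,:,::-1]; 
cv2.imwrite("pics/a.png",np.hstack([ims[0],ims[1]])[:,:,::-1]) 
im=cv2.resize(cv2.imread("pics/a.png"),(800,300)); cv2.imwrite("pics/a.png",im)
E
```

```text
pics
0.0 [0.12861559 0.55993103 0.22111887] [ 1.12643089e-01  9.93635126e-01 -8.70116255e-04 -1.14736188e-04]
scene cam at [ 0.955 -0.394  1.249]
celadon_mid [(0.76, [336.0, 144.0]), (0.74, [272.0, 137.0]), (0.68, [305.0, 126.0])]
celadon_top [(0.79, [273.0, 134.0]), (0.69, [307.0, 118.0]), (0.62, [308.0, 159.0])]
tenmoku_mid [(0.76, [272.0, 218.0])]
cobalt_mid [(0.55, [297.0, 182.0])]
shino_mid [(0.74, [286.0, 200.0])]
kiln_shelf [(0.92, [289.0, 197.0])]
beaker_mid [(0.84, [154.0, 286.0])]
stand_front [(0.61, [219.0, 324.0])]
lens [(0.64, [203.0, 273.0]), (0.47, [152.0, 285.0])]
top cam at [0.482 0.089 1.288]
celadon_mid [(0.84, [167.0, 198.0]), (0.62, [121.0, 200.0]), (0.59, [123.0, 241.0])]
celadon_top [(0.83, [119.0, 237.0]), (0.76, [118.0, 198.0]), (0.69, [168.0, 202.0])]
tenmoku_mid [(0.6, [250.0, 189.0])]
cobalt_mid [(0.52, [196.0, 190.0]), (0.32, [226.0, 189.0]), (0.3, [387.0, 232.0])]
shino_mid [(0.68, [227.0, 187.0])]
kiln_shelf []
beaker_mid [(0.91, [386.0, 233.0])]
stand_front [(0.56, [365.0, 156.0]), (0.45, [198.0, 194.0])]
lens [(0.84, [390.0, 153.0])]
```

```bash
python3 - <<'E'
from h import *
a=cam("scene");b=cam("top")
for n,d,c in(("s",a,(120,90,380,350)),("t",b,(90,120,440,300))):
    x0,y0,x1,y1=c; im=d["image"][y0:y1,x0:x1,::-1]; f=min(800/(x1-x0),600/(y1-y0))
    cv2.imwrite(f"pics/{n}1.png",cv2.resize(im,None,fx=f,fy=f,interpolation=cv2.INTER_CUBIC)[:600,:800]); print(n,f)
E
```

```text
s 2.3076923076923075
t 2.2857142857142856
```

View pics/s1.png

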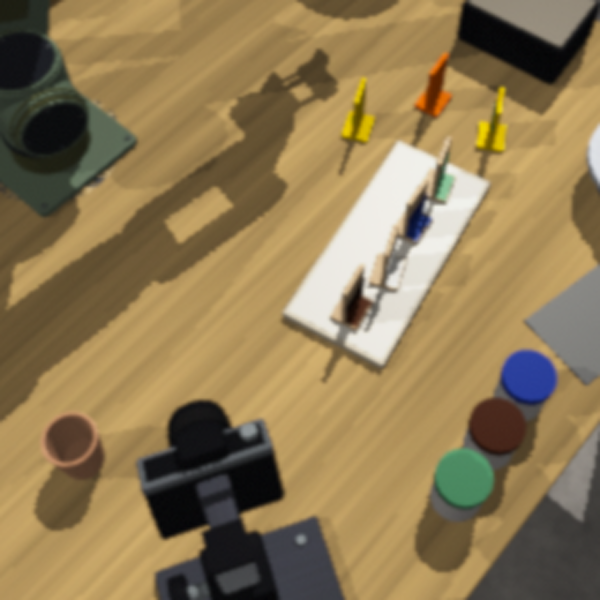

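View pics/t1.png

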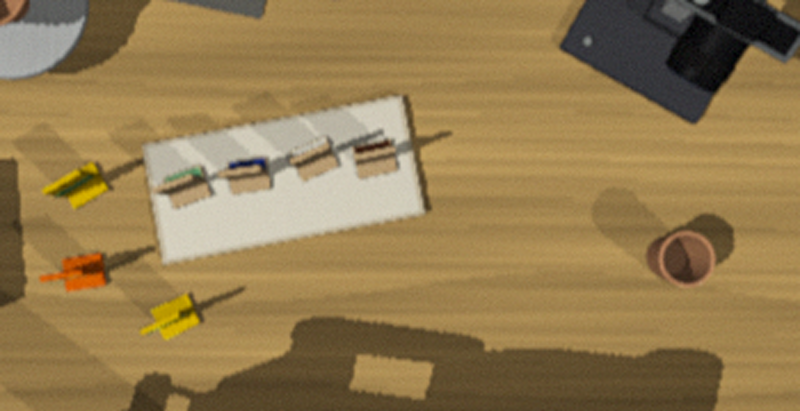

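The tile group: orange and yellow T-shapes at scene (275,138), (308,126), (333,145) stand off the shelf and are decoys. The green-glazed one on the shelf, at scene (311,164) and top (171,200), is the celadon, at the +y end of the row beside cobalt.

```bash
python3 - <<'E'
from h import *
a=cam("scene");A={q:r.pinpoint(q,"scene") for q in("celadon_mid","celadon_top","cobalt_mid","shino_mid","tenmoku_mid","lens","stand_front","beaker_mid")}
b=cam("top");B={q:r.pinpoint(q,"top") for q in A}
for q in A:
    for i in A[q][:5]:
        for j in B[q][:5]:
            P,e=tri([(a,uv(i)),(b,uv(j))])
            if max(e)<5: print(q,P.round(3),e,uv(i).round(),uv(j).round(),round(i["p"],2),round(j["p"],2))
f=2.2857; c=lambda x,y:(90+x/f,120+y/f)
print("front edge",[atz(b,c(*p),.018).round(3) for p in((563,45),(695,122))])
print("shelf",[atz(b,c(*p),.015).round(3) for p in((145,144),(405,96),(429,211),(163,263))])
m=[o for o in r.masks_of("celadon_mid","top")]
for o in m: print(o["p"],uv(o).round(),o["pixels"].sum(), b["image"][o["pixels"]].mean(0).round())
d=cam("wrist","pics/w0.png"); print(-d["R"].T@d["t"], d["R"], d["K"][0,0])
E
```

```text
celadon_mid [ 0.395  0.617 -0.341] [np.float64(1.4), np.float64(1.7)] [313. 162.] [124. 241.] 0.76 0.62
celadon_mid [0.544 0.35  0.08 ] [np.float64(1.1), np.float64(1.3)] [313. 162.] [168. 199.] 0.76 0.55
celadon_mid [0.534 0.506 0.031] [np.float64(0.4), np.float64(0.5)] [333. 143.] [121. 202.] 0.66 0.72
celadon_mid [0.357 0.374 0.039] [np.float64(0.7), np.float64(0.9)] [275. 138.] [160. 259.] 0.63 0.69
celadon_mid [0.416 0.488 0.057] [np.float64(1.3), np.float64(1.6)] [308. 125.] [124. 241.] 0.5 0.62
celadon_mid [0.532 0.3   0.312] [np.float64(1.0), np.float64(1.3)] [308. 125.] [168. 199.] 0.5 0.55
celadon_top [0.422 0.475 0.113] [np.float64(1.9), np.float64(2.5)] [305. 119.] [119. 238.] 0.67 0.84
celadon_top [0.523 0.295 0.339] [np.float64(0.9), np.float64(1.2)] [305. 119.] [168. 202.] 0.67 0.59
celadon_top [0.538 0.502 0.071] [np.float64(0.6), np.float64(0.7)] [334. 138.] [117. 199.] 0.66 0.6
celadon_top [ 0.397  0.605 -0.297] [np.float64(3.2), np.float64(3.9)] [308. 159.] [119. 238.] 0.63 0.84
celadon_top [0.531 0.345 0.091] [np.float64(0.2), np.float64(0.2)] [308. 159.] [168. 20
[... 580 characters left out ...]
 [224. 324.] [367. 157.] 0.81 0.69
beaker_mid [ 0.444 -0.314  0.058] [np.float64(1.0), np.float64(1.0)] [151. 282.] [385. 232.] 0.87 0.7
front edge [array([ 0.738, -0.174,  0.018]), array([ 0.631, -0.357,  0.018])]
shelf [array([0.595, 0.408, 0.015]), array([0.665, 0.047, 0.015]), array([0.505, 0.013, 0.015]), array([0.431, 0.38 , 0.015])]
0.88 [124. 203.] 287 [139. 117.   8.]
0.85 [163. 257.] 251 [177. 147.   5.]
0.6 [125. 240.] 290 [172.  80.  10.]
0.58 [171. 199.] 294 [144. 131.  98.]
[0.05433486 0.57651092 0.38598555] [[ 2.24877365e-01  9.74386854e-01  6.55830949e-04]
 [ 9.39411477e-01 -2.16984063e-01  2.65375194e-01]
 [ 2.58720406e-01 -5.90607793e-02 -9.64144997e-01]] 268.71586596185097
```

```bash
python3 -m inch '[{"travel":[0.02,-0.01,0.03],"rotation":[0,0,-0.1]},{"travel":[0.04,-0.03,0.03],"rotation":[0,0,-0.13]},{"travel":[0.045,-0.03,0.02],"rotation":[0,0,-0.13]},{"travel":[0.045,-0.03,0],"rotation":[0,0,-0.13]},{"travel":[0.045,-0.03,0],"rotation":[0,0,-0.13]},{"travel":[0.045,-0.03,0],"rotation":[0,0,-0.13]},{"travel":[0.045,-0.03,0],"rotation":[0,0,-0.13]},{"travel":[0.045,-0.03,0],"rotation":[0,0,-0.13]},{"travel":[0.045,-0.02,0],"rotation":[0,0,-0.13]},{"travel":[0.025,0,0],"rotation":[0,0,0]},{"travel":[0,0,0],"rotation":[0,0,0]},{"travel":[0,0,0],"rotation":[0,0,0]}]' 0
python3 - <<'E'
from h import *
s=r.read_state(); print(s["time"],s["tcp_pos"],R.from_quat(s["eef_rot"]).as_matrix().round(3).tolist(),s["joint_positions"])
d=cam("wrist"); cv2.imwrite("pics/w1.png",cv2.resize(d["image"][:,:,::-1],(768,576),interpolation=cv2.INTER_CUBIC))
for q in("celadon_mid","celadon_top","cobalt_mid"): print(q,[(round(o["p"],2),uv(o).round(0).tolist()) for o in r.pinpoint(q,"wrist")[:3]])
E
```

```text
time: 3.3
tcp_pos: [0.5, 0.3398, 0.2945]
eef_rot: [0.631, 0.776, -0.001, -0.0]
wrist_force: [-0.6, 0.1, -0.2]
grip_width: 0.091
grasp_force: 0.0
3.3 [0.49995878 0.33980872 0.29453363] [[-0.203, 0.979, -0.001], [0.979, 0.203, -0.0], [-0.0, -0.001, -1.0]] [5.77678141e-01 3.34422716e-01 1.36168095e+00 4.65240130e-04
 1.44679865e+00 3.73299941e-01]
celadon_mid [(0.95, [310.0, 63.0]), (0.84, [174.0, 129.0]), (0.64, [286.0, 169.0])]
celadon_top [(0.94, [224.0, 39.0]), (0.86, [159.0, 135.0]), (0.73, [312.0, 59.0])]
cobalt_mid [(0.64, [283.0, 221.0])]
```

View pics/w1.png

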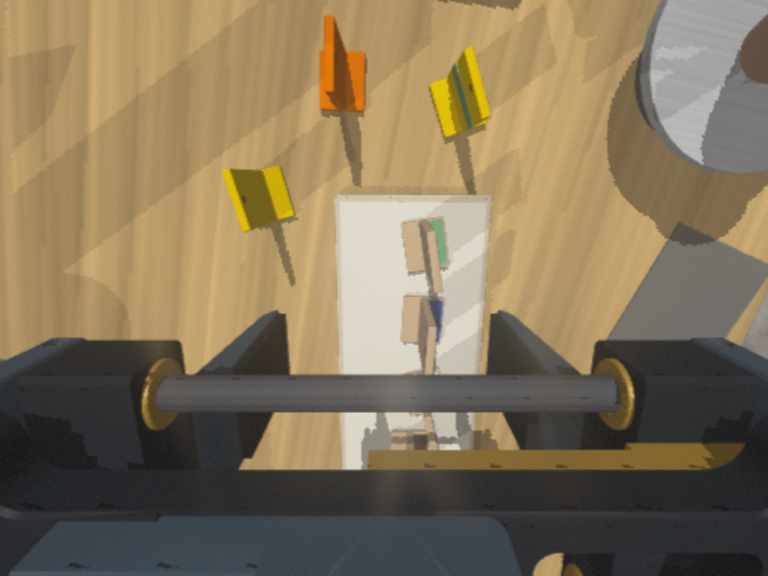

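The wrist view shows the celadon tile at the end of the shelf row at (285,165) native pixels, with green on its right (away from the robot); the yellow and orange ones stand off the shelf. I'll enlarge it to confirm it and read its corners.

```bash
python3 - <<'E'
from h import *
d=cam("wrist"); im=d["image"][135:205,240:330,::-1]
cv2.imwrite("pics/w2.png",cv2.resize(im,None,fx=8,fy=8,interpolation=cv2.INTER_CUBIC))
E
```

```text
(no output)
```

View pics/w2.png

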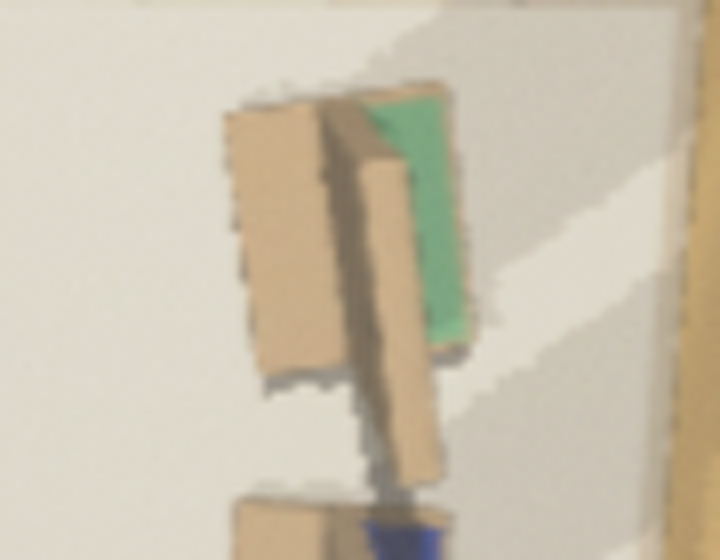

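```bash
cat >> h.py <<'E'
def fit(d,pts,x0):
    O=np.array([p[0] for p in pts]);U=np.array([p[1] for p in pts])
    W=lambda p:R.from_euler('z',p[2]).apply(O)+[p[0],p[1],.065]
    s=least_squares(lambda p:(px(d,W(p))-U).ravel(),x0); return s.x,(px(d,W(s.x))-U).round(1).tolist()
E
python3 - <<'E'
from h import *
d=cam("wrist"); c=lambda x,y:((x+.5)/8-.5+240,(y+.5)/8-.5+135)
f,w=.023,.0275
pts=[((-.004,w,.05),c(360,160)),((.004,w,.05),c(405,158)),((.004,-w,.05),c(440,482)),((-.004,-w,.05),c(400,487)),
((-f,w,-.042),c(228,113)),((f,w,-.042),c(448,85)),((-f,-w,-.042),c(262,378)),((f,-w,-.042),c(470,346))]
for sub in (pts,pts[:4],pts[4:]): print(*fit(d,sub,[.54,.35,.2]))
s=r.read_state();print(s["tcp_pos"],R.from_quat(s["eef_rot"]).as_matrix()[:,1])
E
```

```text
[0.53754682 0.35056072 0.34330381] [[-0.1, 0.2], [0.5, -0.4], [0.5, 0.0], [-0.5, 0.2], [-0.7, 0.1], [0.2, -0.3], [-0.7, -0.1], [0.8, 0.2]]
[0.53743661 0.35057222 0.34750792] [[-0.3, 0.2], [0.3, -0.4], [0.5, -0.0], [-0.5, 0.2]]
[0.53772344 0.35054711 0.33917578] [[-0.5, 0.1], [0.4, -0.2], [-0.7, -0.1], [0.8, 0.3]]
[0.49913633 0.34049773 0.29543183] [9.78761686e-01 2.05000931e-01 4.23497059e-04]
```

```bash
python3 -m inch '[{"travel":[0.019,0.005,-0.01],"rotation":[0,0,0.069]},{"travel":[0.019,0.005,-0.02],"rotation":[0,0,0.069]},{"travel":[0,0,-0.04],"rotation":[0,0,0]},{"travel":[0,0,-0.04],"rotation":[0,0,0]},{"travel":[0,0,-0.03],"rotation":[0,0,0]},{"travel":[0,0,0],"rotation":[0,0,0]},{"travel":[0,0,0],"rotation":[0,0,0]},{"travel":[0,0,0],"rotation":[0,0,0]}]' 0
python3 - <<'E'
from h import *
s=r.read_state(); print(s["tcp_pos"],R.from_quat(s["eef_rot"]).as_matrix().round(3).tolist())
d=cam("wrist"); cv2.imwrite("pics/w3.png",cv2.resize(d["image"][:,:,::-1],(768,576),interpolation=cv2.INTER_CUBIC))
E
```

```text
time: 4.4
tcp_pos: [0.5391, 0.351, 0.1576]
eef_rot: [0.576, 0.818, 0.002, 0.001]
wrist_force: [-0.5, -0.4, 0.3]
grip_width: 0.0913
grasp_force: 0.0
[0.53913501 0.35098531 0.15764102] [[-0.337, 0.942, 0.004], [0.942, 0.337, 0.002], [0.001, 0.005, -1.0]]
```

View pics/w3.png

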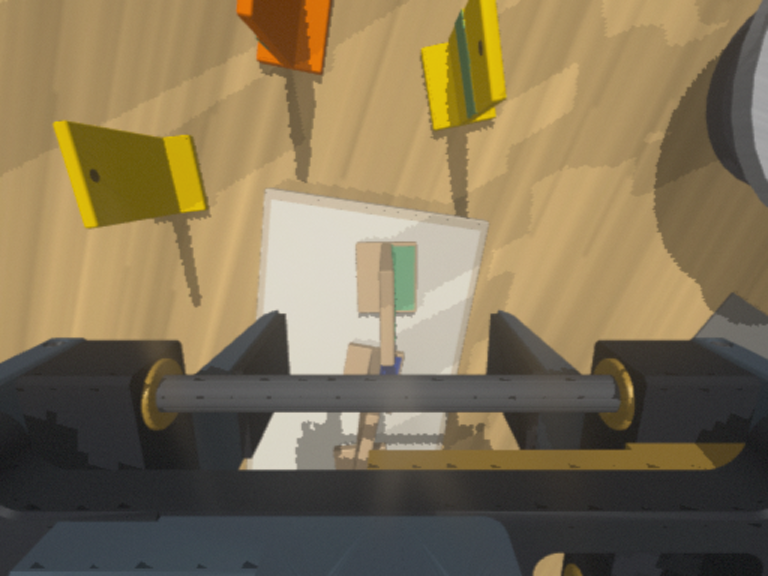

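The tile stands square between the fingers (plate at column ~387 of 768), so I go down and grip.

```bash
python3 -m inch '[{"travel":[-0.001,0,-0.03],"rotation":[0,0,0]},{"travel":[0,0,-0.025],"rotation":[0,0,0]},{"travel":[0,0,-0.012],"rotation":[0,0,0]},{"travel":[0,0,0],"rotation":[0,0,0]},{"travel":[0,0,0],"rotation":[0,0,0]},{"travel":[0,0,0],"rotation":[0,0,0]}]' 0 && python3 -m inch '[{"travel":[0,0,0],"rotation":[0,0,0]},{"travel":[0,0,0],"rotation":[0,0,0]},{"travel":[0,0,0],"rotation":[0,0,0]},{"travel":[0,0,0],"rotation":[0,0,0]},{"travel":[0,0,0],"rotation":[0,0,0]},{"travel":[0,0,0],"rotation":[0,0,0]},{"travel":[0,0,0],"rotation":[0,0,0]},{"travel":[0,0,0],"rotation":[0,0,0]},{"travel":[0,0,0],"rotation":[0,0,0]},{"travel":[0,0,0],"rotation":[0,0,0]}]' 1 30
```

```text
time: 5.05
tcp_pos: [0.5381, 0.3506, 0.0899]
eef_rot: [0.576, 0.817, 0.002, 0.001]
wrist_force: [0.6, 1.0, -0.1]
grip_width: 0.0912
grasp_force: 0.0
time: 6.05
tcp_pos: [0.5371, 0.35, 0.088]
eef_rot: [0.576, 0.817, 0.0, 0.0]
wrist_force: [-0.4, 0.1, 0.1]
grip_width: 0.0139
grasp_force: 0.0
```

```bash
python3 -m inch '[{"travel":[0,0,0],"rotation":[0,0,0]},{"travel":[0,0,0],"rotation":[0,0,0]},{"travel":[0,0,0],"rotation":[0,0,0]},{"travel":[0,0,0],"rotation":[0,0,0]},{"travel":[0,0,0],"rotation":[0,0,0]}]' 1 30 && python3 -m inch '[{"travel":[0,0,0.005],"rotation":[0,0,0]},{"travel":[0,0,0.015],"rotation":[0,0,0]},{"travel":[0,0,0.03],"rotation":[0,0,0]},{"travel":[0,0,0.04],"rotation":[0,0,0]},{"travel":[0,0,0.04],"rotation":[0,0,0]},{"travel":[0,0,0.04],"rotation":[0,0,0]},{"travel":[0,0,0.03],"rotation":[0,0,0]},{"travel":[0,0,0.01],"rotation":[0,0,0]},{"travel":[0,0,0],"rotation":[0,0,0]}]' 
python3 - <<'E'
from h import *
ims=[]
d=cam("wrist")
P=r.pinpoint("lens","wrist");print([(o["p"],uv(o)) for o in P])
a=cam("scene"); x=a["image"][90:350,120:380,::-1]
cv2.imwrite("pics/g.png",np.hstack([cv2.resize(d["image"][60:,120:390,::-1],(400,480)),cv2.resize(x,(400,480))]))
s=r.read_state();print(s["wrist_force"],s["grip_width"],s["grasp_force"])
E
```

```text
time: 6.55
tcp_pos: [0.537, 0.35, 0.0879]
eef_rot: [0.576, 0.817, -0.0, -0.0]
wrist_force: [-0.4, -0.8, -0.5]
grip_width: 0.0075
grasp_force: 30.0
time: 7.45
tcp_pos: [0.5374, 0.3502, 0.2995]
eef_rot: [0.576, 0.817, 0.001, 0.001]
wrist_force: [-0.4, -0.5, -1.4]
grip_width: 0.008
grasp_force: 30.0
[]
[-0.14889526  0.58733232 -0.88152372] 0.007743673879098983 29.999826550483704
```

View pics/g.png

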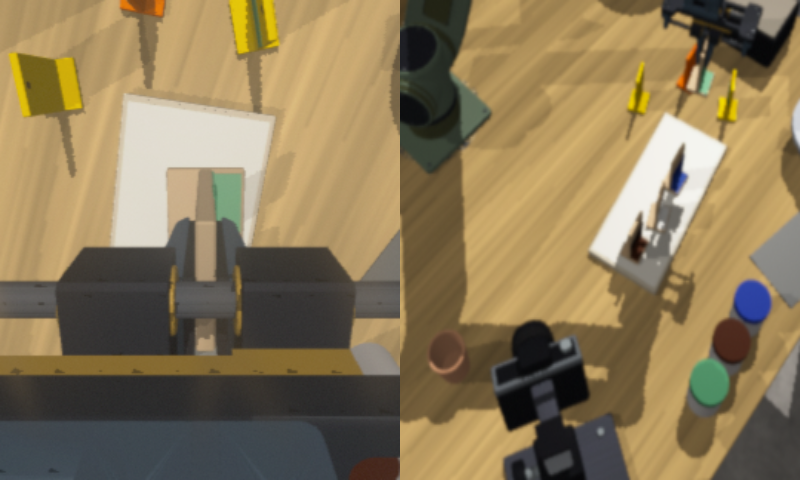

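```bash
python3 -m inch '[{"travel":[0,-0.02,0.015],"rotation":[0,0,-0.06]},{"travel":[-0.01,-0.035,0.02],"rotation":[0,0,-0.12]},{"travel":[-0.01,-0.04,0.02],"rotation":[0,0,-0.12]},{"travel":[-0.01,-0.04,0.02],"rotation":[0,0,-0.12]},{"travel":[-0.01,-0.04,0.02],"rotation":[0,0,-0.12]},{"travel":[-0.01,-0.04,0],"rotation":[0,0,-0.12]},{"travel":[-0.01,-0.04,0],"rotation":[0,0,-0.12]},{"travel":[-0.01,-0.04,0],"rotation":[0,0,-0.091]},{"travel":[-0.01,-0.04,0],"rotation":[-0.053,-0.0905,0]},{"travel":[-0.01,-0.04,0],"rotation":[-0.053,-0.0905,0]},{"travel":[-0.01,-0.04,0],"rotation":[-0.053,-0.0905,0]},{"travel":[-0.007,-0.034,0],"rotation":[-0.053,-0.0905,0]},{"travel":[0,-0.02,0],"rotation":[0,0,0]},{"travel":[0,0,0],"rotation":[0,0,0]},{"travel":[0,0,0],"rotation":[0,0,0]},{"travel":[0,0,0],"rotation":[0,0,0]}]'
python3 - <<'E'
from h import *
s=r.read_state(); print(s["tcp_pos"],R.from_quat(s["eef_rot"]).as_matrix().round(3).tolist(),s["joint_positions"].round(2),s["grip_width"])
d=cam("wrist"); cv2.imwrite("pics/w4.png",cv2.resize(d["image"][:,:,::-1],(768,576),interpolation=cv2.INTER_CUBIC))
for q in("lens","stand_front","celadon_mid"): print(q,[(round(o["p"],2),uv(o).round(0).tolist()) for o in r.pinpoint(q,"wrist")[:3]])
E
```

```text
time: 9.2
tcp_pos: [0.4304, -0.1183, 0.3922]
eef_rot: [0.848, 0.488, 0.103, 0.18]
wrist_force: [-0.9, 0.1, -0.6]
grip_width: 0.0078
grasp_force: 30.0
[ 0.43038695 -0.11834388  0.39216626] [[0.503, 0.79, 0.35], [0.864, -0.46, -0.205], [-0.001, 0.406, -0.914]] [-0.2  -0.16  1.75 -0.14  1.16  0.36] 0.007787386795101706
lens [(0.96, [430.0, 182.0])]
stand_front [(0.86, [306.0, 153.0])]
celadon_mid [(0.66, [258.0, 222.0])]
```

View pics/w4.png

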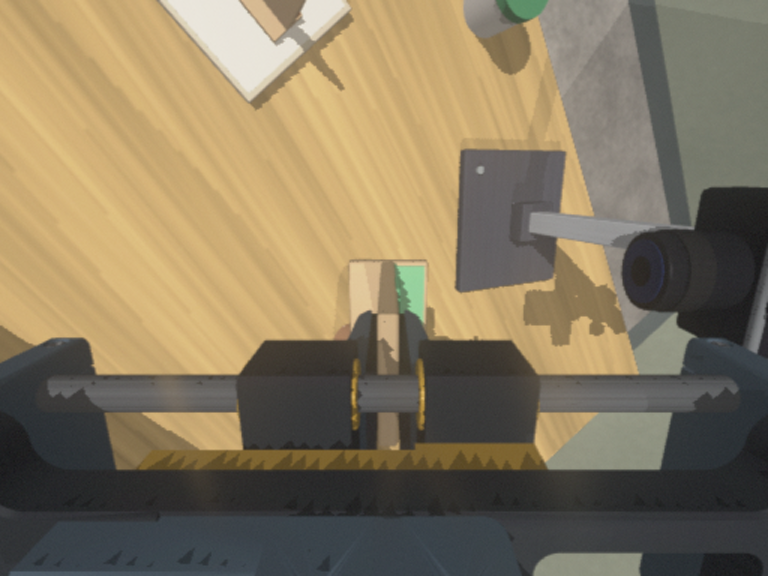

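The picture shows the tile held square in the gripper with its green face toward the lens (glass at (430,182) native), and the foot of the stand with its corners. I fit the stand's heading and the lens from these.

```bash
cat > fin.py <<'E'
from h import *
d=cam("wrist"); L=[(d,uv(r.pinpoint("lens","wrist")[0]))]
a=cam("scene"); q=r.pinpoint("lens","scene"); L+= [(a,uv(q[0]))] if q else []
b=cam("top"); q=r.pinpoint("lens","top"); L+= [(b,uv(q[0]))] if q else []
print([u.round() for _,u in L])
P,e=tri(L); print("lens",P.round(4),e); print("w+top",tri([L[0],L[-1]])[0].round(4),"w+sc",tri(L[:2])[0].round(4))
E
python3 - <<'E'
from fin import *
c=lambda x,y:np.array([(x+.5)/1.5-.5,(y+.5)/1.5-.5])
W=[c(461,149),c(458,291),c(554,279),c(565,151)]
for Dp,Wd in((.2,.22),(.22,.2)):
    O=np.array([(0,Wd/2),(0,-Wd/2),(Dp,-Wd/2),(Dp,Wd/2)])
    f=lambda p:np.c_[O@np.array([[np.cos(p[2]),-np.sin(p[2])],[np.sin(p[2]),np.cos(p[2])]]).T+p[:2],np.full(4,.018)]
    s=least_squares(lambda p:(px(d,f(p))-W).ravel(),[.685,-.265,-.53])
    print(Dp,s.x.round(4),s.fun.round(1),"lens in stand frame",(R.from_euler('z',-s.x[2]).apply(P-[*s.x[:2],0])).round(4))
# tile top-view check in hand: foot corners expected
st=r.read_state(); T=R.from_quat(st["eef_rot"]).as_matrix()
E
```

```text
[array([428., 181.]), array([203., 272.])]
lens [ 0.6375 -0.2382  0.3427] [np.float64(0.5), np.float64(0.2)]
w+top [ 0.6375 -0.2382  0.3427] w+sc [ 0.6375 -0.2382  0.3427]
0.2 [ 0.6812 -0.2618 -0.5097] [ 1.3 -0.1  0.1  1.2 -1.4 -0.4 -0.3 -0.8] lens in stand frame [-0.0497 -0.0007  0.3427]
0.22 [ 0.6752 -0.2551 -0.5237] [-1.6  3.3 -3.2 -3.4  1.7 -4.4  3.   3.5] lens in stand frame [-0.0411 -0.0042  0.3427]
```

```bash
python3 - <<'E'
from h import *
d=cam("wrist"); st=r.read_state(); T=R.from_quat(st["eef_rot"]).as_matrix(); p=np.array(st["tcp_pos"])
# tile axes at grasp: x=tool y, y=tool x, z=-tool z
M=np.c_[T[:,1],T[:,0],-T[:,2]]
mid=p+T[:,2]*.023
for roll in(-.05,0,.05):
    Q=M@R.from_euler('x',roll).as_matrix(); g=p-T[:,2]*.011; m=g-Q[:,2]*.034
    print(roll,px(d,np.array([(-.023,.0275,-.042),(.023,.0275,-.042),(-.023,.0275,-.05),(.023,.0275,-.05)])@Q.T+m).round(1).tolist())
print("seen",(231.7,173.7),(284.3,174.3))
psi=-.515; lens=np.array([.638,-.239,.3425]); h=np.array([np.cos(psi),np.sin(psi),0])
X=np.cos(.42)*h+np.sin(.42)*np.array([0,0,1]); Z=-np.sin(.42)*h+np.cos(.42)*np.array([0,0,1]); Y=np.cross(Z,X)
tgt=lens-.2*X; tcp=tgt+.023*Z; Tt=np.c_[Y,X,-Z]
print("mid tgt",tgt.round(4),"travel",(tcp-p).round(4),"rot",R.from_matrix(Tt@T.T).as_rotvec().round(4))
cv2.imwrite("pics/w5.png",cv2.resize(d["image"][160:230,205:305,::-1],None,fx=8,fy=8,interpolation=cv2.INTER_CUBIC))
E
```

```text
-0.05 [[232.5, 176.7], [285.0, 176.7], [233.4, 175.3], [284.2, 175.2]]
0 [[232.3, 172.7], [285.3, 172.7], [233.1, 170.9], [284.4, 170.9]]
0.05 [[232.0, 168.7], [285.5, 168.7], [232.9, 166.6], [284.7, 166.6]]
seen (231.7, 173.7) (284.3, 174.3)
mid tgt [ 0.4791 -0.1491  0.2609] travel [ 0.0408 -0.0255 -0.1111] rot [ 0.0004 -0.0007  0.013 ]
```

View pics/w5.png

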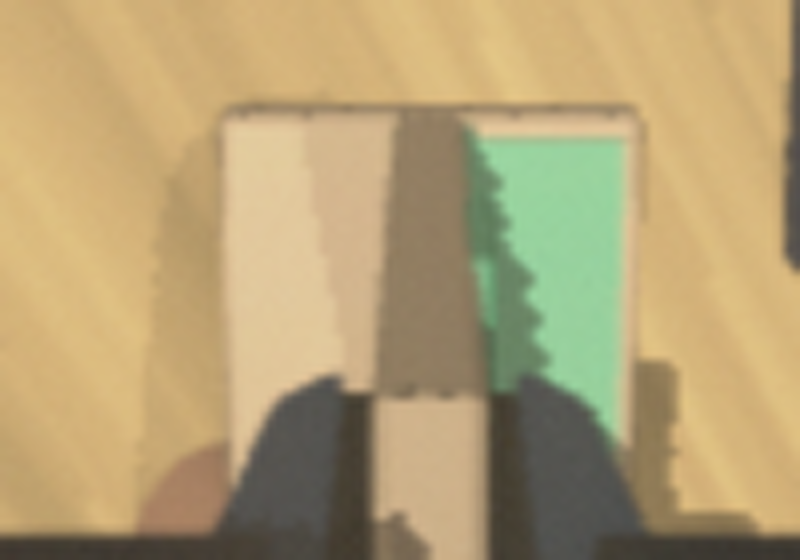

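The crop shows the foot edge at row ~173–174, against 172.7 predicted for an unswung tile, so it sits straight in the grip (within about 0.02 rad). Moving to the final pose.

```bash
python3 -m inch '[{"travel":[0.006,-0.004,-0.016],"rotation":[0,0,0.007]},{"travel":[0.01,-0.006,-0.026],"rotation":[0,0,0.006]},{"travel":[0.01,-0.006,-0.027],"rotation":[0,0,0]},{"travel":[0.009,-0.006,-0.025],"rotation":[0,0,0]},{"travel":[0.006,-0.0035,-0.017],"rotation":[0,0,0]},{"travel":[0,0,0],"rotation":[0,0,0]},{"travel":[0,0,0],"rotation":[0,0,0]},{"travel":[0,0,0],"rotation":[0,0,0]},{"travel":[0,0,0],"rotation":[0,0,0]},{"travel":[0,0,0],"rotation":[0,0,0]}]'
python3 - <<'E'
from h import *
a=cam("scene");A=r.pinpoint("celadon_mid","scene");AL=r.pinpoint("lens","scene")
b=cam("top");B=r.pinpoint("celadon_mid","top");BL=r.pinpoint("lens","top")
s=r.read_state();T=R.from_quat(s["eef_rot"]).as_matrix();p=np.array(s["tcp_pos"]);m=p+.023*T[:,2]
print(p.round(4),T.round(3).tolist(),"mid",m.round(4),abs(s["qvel"]).max(),s["grip_width"],s["grasp_force"])
print("pred px",px(a,m).round(),px(b,m).round(),[(round(o["p"],2),uv(o).round().tolist()) for o in A],[(round(o["p"],2),uv(o).round().tolist()) for o in B])
print("lens px",[uv(o).round() for o in AL],[uv(o).round() for o in BL],px(a,[.638,-.239,.3425]),px(b,[.638,-.239,.3425]))
x=b["image"][100:300,230:480,::-1];y=a["image"][90:350,100:400,::-1]
cv2.imwrite("pics/f.png",np.hstack([cv2.resize(x,(400,320)),cv2.resize(y,(369,320))]))
E
```

```text
time: 10.75
tcp_pos: [0.4713, -0.1444, 0.2831]
eef_rot: [0.845, 0.493, 0.105, 0.181]
wrist_force: [-0.7, -1.0, -1.6]
grip_width: 0.0082
grasp_force: 30.0
[ 0.4711 -0.1445  0.2822] [[0.493, 0.795, 0.354], [0.87, -0.45, -0.201], [-0.001, 0.408, -0.913]] mid [ 0.4792 -0.1491  0.2612] 0.001415597017296957 0.008193756607065143 29.999733567237854
pred px [[189. 222.]] [[347. 221.]] [(0.78, [335.0, 143.0]), (0.77, [193.0, 219.0]), (0.7, [304.0, 125.0]), (0.6, [273.0, 136.0])] [(0.75, [123.0, 244.0]), (0.68, [161.0, 259.0]), (0.63, [347.0, 226.0]), (0.61, [121.0, 197.0]), (0.6, [345.0, 217.0])]
lens px [array([200., 273.]), array([150., 281.])] [array([391., 153.])] [[202.94307039 272.1153038 ]] [[391.96854139 154.46183044]]
```

View pics/f.png

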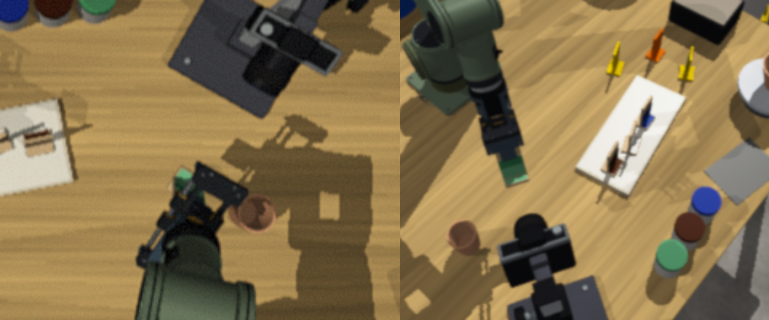

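The tile is steady in front of the lens with its green face toward it. The bystander tiles are still standing, and the beaker and stand have not been touched.

```bash
python3 -m inch '[{"travel":[0,0,0],"rotation":[0,0,0]},{"travel":[0,0,0],"rotation":[0,0,0]},{"travel":[0,0,0],"rotation":[0,0,0]}]'; python3 -c "
from bench import r
print(r.sign_off())"
```

```text
time: 11.35
tcp_pos: [0.4711, -0.1445, 0.282]
eef_rot: [0.845, 0.493, 0.105, 0.18]
wrist_force: [0.6, -0.4, -1.0]
grip_width: 0.008
grasp_force: 30.0
the job is handed in; nothing more can be done
None
```

I handed the job in at 11.35 s: the arm is holding the celadon tile still by its bare top, glazed face square to the lens, right way up and centred about 20 cm in front of it by my measurements (good to a few millimetres), and the last pictures show the other tiles and the beaker still standing and the camera and its stand untouched.

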